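# Fit the satellite camera lens from behind the jar and battery

## Robot

A 6-joint arm with a two-finger parallel gripper is mounted at the origin on the work surface. World frame = base frame: x ahead of the robot, y to its left, z up, the work surface at z = 0. Lengths are in m, angles in rad, forces in N, time in s.
With the tool pointing down it reaches from about 0.35 to 0.975 m from the base axis. Payload 17.4 kg.
Tool frame: the origin (TCP) lies between the finger pads; the fingertips stand 19 mm ahead of it and the grasp point (between the pads) is the TCP (manip.tip_extent is the distance from the TCP to the fingertips, in m); z points along the fingers, y is the line along which they close (so a half turn about z gives the same grasp; the last joint's range is limited). The gripper opens to 85 mm and grips with 20 to 120 N. Pads are 22 mm wide; open, the fingers measure 114 mm over their backs; the gripper's body (76 mm by 85 mm) begins 54 mm behind the grasp point. The pads swing forward as they close: fully open they stand 13 mm farther back than shut.
Start: joints at [-1.325, 0.116, 1.442, -0, 1.584, -0.038], TCP at [0.189, -0.648, 0.25] pointing down, gripper open.
Joint ranges: [-2.83, 2.83], [-0.83, 2.19], [0.07, 2.5], [-1.14, 4.28], [0.01, 3], [-2.97, 2.97]. Speed limits (rad/s): [1.89, 1.89, 2.22, 3.14, 3.14, 3.14].

## Interface

Orientations are given as a rotation vector (axis times angle).
In Python, from bench import manip gives the robot as it stands.
- The arm moves only by the tool move_arm, never from a script. Its arguments are lists of equal length, an entry for each row: "linear": the shift along the tool's x, y, z in units of 30 mm (1.0 is 30 mm), a list of three; "rotation": the turn, a rotation vector about the tool's x, y, z in degrees, a list of three; "hand": the finger opening in mm, from 0 to 85.4. A call has exactly 10 rows; each row shifts and turns the commanded pose from where the row before left it, along the tool's axes as they then stand; what a row does not reach is not made up. A row lasts 1/8 s, in which the tool goes at most 62.5 mm and 10.7 degrees, less where a joint would pass 70% of its speed; a pose out of reach is approached as far as the arm can. A call is refused whole if a number of a shift passes 1 or a number of a turn 10.7, either way. A call with a gripper value outside its range is refused whole. The fingers move at their own pace and stop on an object; "newtons" is the grip in N (left out, the last holds). Time passes only in rows, so rows that do not move let the fingers close, or fill a call up. It gives the time, the measured TCP pose, the force, the opening and the grip force at its end, in the units of the state.
- manip.read_state(): the state, without advancing time (a new reading comes with each control period).
- manip.get_image(name): name is "scene" or "side" or "wrist"; returns a dict with "color" (384x512x3 uint8, red, green, blue), "camera_matrix" (3x3 intrinsics, pixels), "cam_to_world" (4x4, takes a point from camera to world coordinates); the wrist camera has in their place "mount" (4x4, takes a point from camera to tool coordinates, whose origin is the TCP and whose axes are the flange's). Camera axes: x right, y down, z forward; pixel columns grow to the right and rows downward; lengths in m; the calibration is good to about 2 mm. A picture is of the moment at which its call begins: read the wrist's pose just before it. There is no depth.
- manip.hand_in(): hands the job in; it is judged then, once.
The state is a dict: "t": time; "q": joint angles; "qvel": joint speeds; "joint_efforts": joint torques, N m; "tcp_pos": TCP position; "ee_rot": TCP orientation; "contact_force": force on the tool from outside, world axes, zero at the start; "torque": the same for the moment, N m; "finger_gap": finger opening in m; "finger_force": force on a finger pad.
Only numpy, scipy, OpenCV 4.12 (cv2) and the standard library are available. Lean on these libraries where they do the work, as an engineer would, in place of code of your own. Each camera call takes 0.05 s, during which the arm holds its last target. There are 200 camera calls.

## Task

The lens cell stands at the back of the black tray behind the amber jar and the square battery block: first stand both of these upright on the cork mat, then drop the lens cell into the open camera barrel, glass up and fully home, and lay the steel clamp ring over it so that it rests flat on the lens flange. Only then put the jar and the battery back upright in the tray, each exactly where it stood. Keep the lens cell upright, tip nothing over, and leave the solder spool and the magnifier stand where they are.

Things in the scene. Friction and masses are not known exactly. Their poses are not given: they have to be found in the camera images.
- jar: Loose round amber glass jar with a black lid, about 0.22 kg: 46 mm across, 105 mm tall, straight sided. Origin at the centre of its underside, z up. Starts upright on one of the two grey squares of the tray (left or right varies); that start place is where it must return.
- battery: Loose square aluminium battery block with grey side panels, about 0.3 kg: 42 x 42 mm across, 105 mm tall. Origin at the centre of its underside, z up, x and y square to its sides. Starts upright on the other grey square of the tray, roughly square to the tray; that start place is where it must return.
- lens: Loose bare aluminium lens cell, 60 g, 42 mm tall, round; origin at the centre of its underside, z up. From below: spigot 28 mm wide, 14 high; flange 40 mm wide, 4 thick; snout 28 mm wide, 24 high (18 to 42 mm up), glass on top. Grip the snout. Stands on the tray floor at the back (tray +x), about 47 mm behind the line of jar and battery, midway; too close for a gripper body to come down.
- ring: Loose plain steel clamp ring, about 70 g, 52 mm outside, 34 mm hole, 18 mm high, lying flat on the bench. Origin at the centre of its underside, z up. It slips over the lens snout and rests on the flange.
- barrel: Fixed upright aluminium camera barrel, 60 mm across, rim 40 mm above the bench, on a dark round foot 84 mm across and 8 mm high. Origin on its axis at bench level, z up. Open bore from the top, 33 mm across and 18 mm deep. With the lens cell home its flange lies on the rim, its underside 26 mm above the bench, and the ring's underside on the flange is 44 mm above the bench.
- rack: Fixed shallow black tray, 150 mm (its x, front to back) x 170 mm (its y). Origin at the centre of its underside, at bench level; floor 4 mm above that. Rims: back (+x) 26 mm high, front (-x) 10 mm, sides 14 mm. Two grey 56 mm squares on the floor, centred at x = -18 mm, y = +38 and -38 mm of the tray, mark where jar and battery stand (within a few mm).
- mat: Fixed flat cork mat, 120 mm (its x) x 190 mm (its y), 3 mm thick: the side area. Origin at the centre of its underside at bench level. Empty at the start.
- spool: Solder spool standing on its flat side, black flanges 50 mm across, 36 mm high, 0.25 kg, loose: leave it. Origin at the centre of its underside.
- magnifier: Helping-hand magnifier stand with a dark 60 x 70 mm base, 25 mm high, and a round glass, about 190 mm tall, with a cross bar 120 mm long, 100 mm up, along its y; loose: leave it. Origin at the centre of its underside.
There are look-alikes about, which are no part of the job. What is shaped like the lens but pink or red is not meant. What is shaped like the ring but green or purple is not meant.

How it is judged:
On the way, in this order (a step that is already met when the one before it is completed fails the run):
1. jar and battery both stand upright and released on the cork mat (x of jar in the frame of mat between -0.06 and 0.06 m and y of jar in the frame of mat between -0.095 and 0.095 m and z of each of jar, battery in the frame of mat below 0.008 m and angle between each of jar, battery's own z axis and vertical below 0.1 rad and contact force between each of jar, battery and the fingers below 0.1 N and x of battery in the frame of mat between -0.06 and 0.06 m and y of battery in the frame of mat between -0.095 and 0.095 m), for 0.2 s.
2. with both still on the mat, the lens cell is home in the barrel and released (all of step 1 and horizontal distance between lens and barrel below 0.005 m and z of lens in the frame of barrel below 0.029 m and angle between lens's own z axis and vertical below 0.1 rad and contact force between lens and the fingers below 0.1 N), for 0.2 s.
3. with both still on the mat, the clamp ring lies on the flange of the seated lens cell, released (all of step 2 and horizontal distance between ring and barrel below 0.008 m and z of ring in the frame of barrel between 0.04 and 0.048 m and angle between ring's own z axis and vertical below 0.1 rad and contact force between ring and the fingers below 0.1 N), for 0.2 s.
At the end, for the whole second after the job is handed in: Lens cell upright and home in the barrel (axis within 5 mm, flange within 3 mm of the rim); ring flat on the flange (within 8 mm of the axis, 4 mm in height); jar and battery upright in the tray within 15 mm of where each stood, turned any way; all released and at rest (horizontal distance between lens and barrel below 0.005 m and z of lens in the frame of barrel below 0.029 m and angle between each of lens, ring, jar, battery's own z axis and vertical below 0.1 rad and contact force between each of lens, ring, jar, battery and the fingers below 0.1 N and horizontal distance between ring and barrel below 0.008 m and z of ring in the frame of barrel between 0.04 and 0.048 m and distance of each of jar, battery from where it was at the start of the episode below 0.015 m and linear speed of each of jar, battery, lens, ring below 0.02 m/s); the robot touches nothing.
It fails at once if the lens cell is tipped by more than 0.5 rad (angle between lens's own z axis and vertical above 0.5 rad).
It fails at once if the jar or the battery is tipped over (angle between any of jar, battery's own z axis and vertical above 0.6 rad).
It fails at once if the solder spool or the magnifier stand is shifted by more than 20 mm (distance of any of spool, magnifier from where it was at the start of the episode above 0.02 m).
It also fails if it takes over 136 s, if anything falls off the work surface, if the arm or the gripper's body presses on something with over 40 N, if the wrist force passes 120 N, or if a joint passes its speed limit or range.

## Working session

There is one attempt and no reset: what is moved stays moved. The work goes in short steps, Python scripts to look and compute and a tool call to move; the robot and the scene stay as the last step left them, time stands still between calls to the robot, and variables do not carry over. Pictures are saved under pics/ and viewed, at most 14 in all, crops included, and the job is handed in when it is done.

Besides the shell and the picture viewer there is one more tool, called after "Request:" as name(argument=value, ...) on one line, values as JSON. move_arm: Moves the arm, as the interface text tells. Its arguments: {"type":"object","properties":{"linear":{"type":"array"},"rotation":{"type":"array"},"hand":{"type":"array"},"newtons":{"type":"number"}},"required":["linear","rotation","hand"]}

```bash
ls; mkdir -p pics
python3 - <<'E'
from bench import manip
import cv2,numpy as np,pickle
s=manip.read_state(); print(s['tcp_pos'],s['ee_rot'],s['finger_gap'],s['t'])
d={}
for n in("scene","side","wrist"):
    d[n]=manip.get_image(n); cv2.imwrite(f'pics/{n}0.png',d[n]['color'][...,::-1])
    print(n,{k:np.round(v,3).tolist() for k,v in d[n].items() if k!='color'})
pickle.dump(d,open('im0.pkl','wb'))
E
```

```text
pics
[ 0.18895532 -0.64783479  0.2495651 ] [-3.10888384e+00 -4.44133570e-01  2.25504320e-04] 0.08530450592385039 0.0
scene {'camera_matrix': [[378.222, 0.0, 260.401], [0.0, 378.222, 193.32], [0.0, 0.0, 1.0]], 'cam_to_world': [[-0.318, 0.809, -0.494, 1.103], [0.948, 0.269, -0.169, 0.15], [-0.004, -0.522, -0.853, 0.924], [0.0, 0.0, 0.0, 1.0]]}
side {'camera_matrix': [[473.751, 0.0, 255.046], [0.0, 473.751, 197.932], [0.0, 0.0, 1.0]], 'cam_to_world': [[0.997, -0.046, 0.057, 0.528], [-0.073, -0.738, 0.671, -0.837], [0.011, -0.673, -0.739, 0.952], [0.0, 0.0, 0.0, 1.0]]}
wrist {'camera_matrix': [[324.026, 0.0, 261.453], [0.0, 324.026, 184.535], [0.0, 0.0, 1.0]], 'mount': [[0.0, -0.966, -0.258, 0.065], [1.0, 0.0, -0.001, -0.0], [0.001, -0.258, 0.966, -0.124], [0.0, 0.0, 0.0, 1.0]]}
```

View pics/scene0.png

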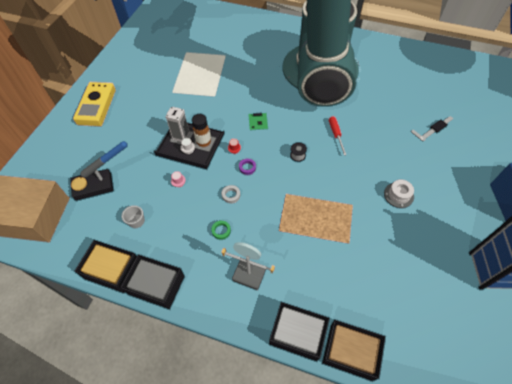

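View pics/side0.png

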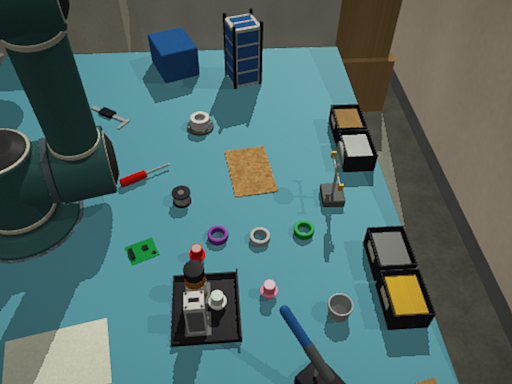

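Candidates, by scene pixel:
- **Lens:** white (187,146) in the tray, red (234,146), pink (177,179). I choose the white one.
- **Ring:** steel (231,194), purple (247,166), green (221,230). I choose the steel one.
- **Barrel:** footed grey (400,192), plain cup (133,215). I choose the footed one.

Next is a close crop mosaic to check these choices.

```bash
cat > h.py <<'E'
import numpy as np,cv2,pickle
from scipy.spatial.transform import Rotation as R
d=pickle.load(open('im0.pkl','rb'))
def cam(n): return np.array(d[n]['camera_matrix']),np.array(d[n]['cam_to_world'])
def proj(n,P):
    K,T=cam(n); p=(np.atleast_2d(P)-T[:3,3])@T[:3,:3]; p=p@K.T; return p[:,:2]/p[:,2:]
def back(n,uv,z):
    K,T=cam(n); r=T[:3,:3]@np.linalg.inv(K)@[*uv,1]; return T[:3,3]+r*(z-T[2,3])/r[2]
E
python3 - <<'E'
from h import *
t=[]
for n,cs in (('scene',[(190,140),(231,194),(400,192)]),('side',[(206,300),(260,236),(200,123)])):
    t.append(np.hstack([cv2.resize(d[n]['color'][y-38:y+38,x-38:x+38],(266,266),interpolation=cv2.INTER_CUBIC) for x,y in cs]))
cv2.imwrite('pics/mos.png',np.vstack(t)[...,::-1])
for n,u in (('scene',(190,146)),('side',(206,307)),('scene',(231,194)),('side',(260,236)),('scene',(316,219)),('side',(250,171)),('scene',(400,192)),('side',(200,123)),('side',(181,196)),('side',(333,195))): print(n,u,back(n,u,0.01).round(3))
E
```

```text
scene (190, 146) [ 0.48  -0.291  0.01 ]
side (206, 307) [ 0.468 -0.302  0.01 ]
scene (231, 194) [ 0.601 -0.11   0.01 ]
side (260, 236) [ 0.604 -0.111  0.01 ]
scene (316, 219) [0.603 0.138 0.01 ]
side (250, 171) [0.594 0.122 0.01 ]
scene (400, 192) [0.444 0.342 0.01 ]
side (200, 123) [0.452 0.346 0.01 ]
side (181, 196) [0.402 0.038 0.01 ]
side (333, 195) [0.813 0.016 0.01 ]
```

View pics/mos.png

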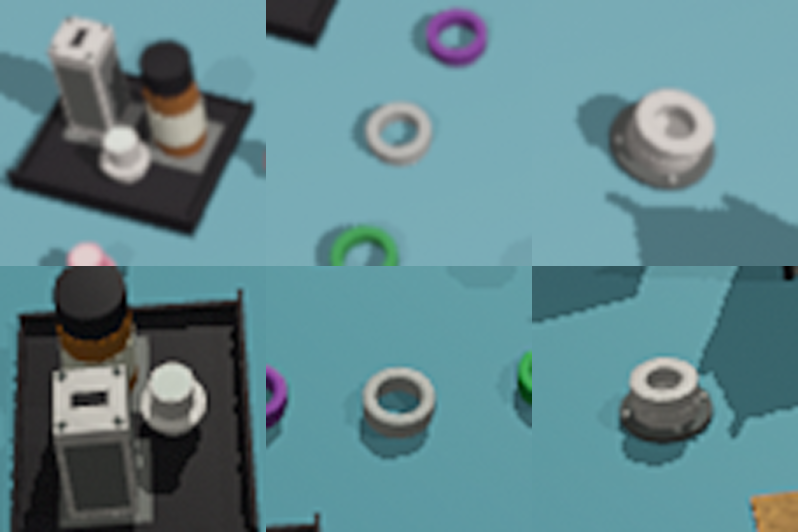

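Run:
```python
from h import *
def t(n,o,p,z): 
    u=(np.array(p)+.5)/3.5-.5+np.array(o)-38; print(n,p,u.round(1),back(n,u,z).round(4))
S=(190,140);D=(206,300)
print('batt');t('scene',S,(84,38),.109);t('side',D,(92,133),.109)
print('jar lid top');t('scene',S,(165,55),.109)
print('lens flange top');t('scene',S,(125,160),.020);t('side',D,(174,137),.020)
print('lens top');t('scene',S,(121,140),.046);t('side',D,(173,112),.046)
print('ring');t('scene',(231,194),(133,131),.012);t('side',(260,236),(133,133),.012)
print('ring top');t('scene',(231,194),(133,127),.018);t('side',(260,236),(133,129),.018)
print('barrel top');t('scene',(400,192),(143,123),.04);t('side',(200,123),(132,114),.04)
print('tray corners');t('scene',S,(10,178),.026);t('scene',S,(195,228),.026);t('scene',S,(252,105),.012);t('side',D,(241,30),.02);t('side',D,(18,50),.01)
print('mat')
for u in((285,196),(353,207),(349,241),(280,231)):print(back('scene',u,.003).round(3))
for u in((225,151),(265,147),(276,191),(236,195)):print(back('side',u,.003).round(3))
```

```text
batt
scene (84, 38) [175.6 112.5] [ 0.4466 -0.334   0.109 ]
side (92, 133) [193.9 299.6] [ 0.4506 -0.3398  0.109 ]
jar lid top
scene (165, 55) [198.8 117.4] [ 0.4428 -0.2624  0.109 ]
lens flange top
scene (125, 160) [187.4 147.4] [ 0.4938 -0.2918  0.02  ]
side (174, 137) [217.4 300.8] [ 0.4942 -0.2936  0.02  ]
lens top
scene (121, 140) [186.2 141.6] [ 0.4926 -0.2913  0.046 ]
side (173, 112) [217.1 293.6] [ 0.4949 -0.2911  0.046 ]
ring
scene (133, 131) [230.6 193.1] [ 0.6    -0.1115  0.012 ]
side (133, 133) [259.6 235.6] [ 0.6031 -0.1117  0.012 ]
ring top
scene (133, 127) [230.6 191.9] [ 0.5997 -0.1112  0.018 ]
side (133, 129) [259.6 234.5] [ 0.6029 -0.1127  0.018 ]
barrel top
scene (143, 123) [402.5 188.8] [0.4529 0.3413 0.04  ]
side (132, 114) [199.4 117.2] [0.4522 0.3367 0.04  ]
tray corners
scene (10, 178) [154.5 152.5] [ 0.5465 -0.3741  0.026 ]
scene (195, 228) [207.4 166.8] [ 0.5451 -0.2039  0.026 ]
scene (252, 105) [223.6 131.6] [ 0.3951 -0.2132  0.012 ]
side (241, 30) [236.5 270.2] [ 0.5404 -0.2159  0.02  ]
side (18, 50) [172.8 275.9] [ 0.3914 -0.2153  0.01  ]
mat
[0.555 0.036 0.003]
[0.53  0.226 0.003]
[0.635 0.237 0.003]
[0.665 0.055 0.003]
[0.526 0.219 0.003]
[0.647 0.229 0.003]
[0.661 0.047 0.003]
[0.551 0.039 0.003]
```

The mosaic confirms the choices:
- The white lens with its flange is behind the jar and battery. The battery is at smaller y and the jar at larger y.
- The plain steel ring sits between the purple and green ones.
- The barrel on its dark foot is at about (0.452,0.339).

I'll turn the tool so that tool x = world y and tool y = world x, then go over the tray.

Request:
move_arm(linear=[[0, 0, 0], [0, 0, 0], [0, 0, 0], [0, 0, 0], [0, 0, 0], [0, 0, 0], [0, 0, 0], [1, 1, 0], [1, 1, 0], [1, 1, 0]], rotation=[[0, 0, -10.53], [0, 0, -10.53], [0, 0, -10.53], [0, 0, -10.53], [0, 0, -10.53], [0, 0, -10.53], [0, 0, -10.53], [0, 0, 0], [0, 0, 0], [0, 0, 0]], hand=[85, 85, 85, 85, 85, 85, 85, 85, 85, 85])

```text
t: 1.4
tcp_pos: [0.2797, -0.557, 0.25]
ee_rot: [-2.222, -2.22, -0.0]
contact_force: [-0.3, -0.0, 0.4]
finger_gap: 0.085
finger_force: 0.0
```

Request:
move_arm(linear=[[1, 1, 0], [1, 1, 0], [1, 1, 0], [1, 1, 0], [1, 1, 0], [1, 0.7, 0], [1, 0, 0], [0.6, 0, 0], [0, 0, 0], [0, 0, 0]], rotation=[[0, 0, 0], [0, 0, 0], [0, 0, 0], [0, 0, 0], [0, 0, 0], [0, 0, 0], [0, 0, 0], [0, 0, 0], [0, 0, 0], [0, 0, 0]], hand=[85, 85, 85, 85, 85, 85, 85, 85, 85, 85])

```text
t: 2.65
tcp_pos: [0.45, -0.3308, 0.2504]
ee_rot: [2.222, 2.22, -0.0]
contact_force: [0.6, -0.6, 0.6]
finger_gap: 0.085
finger_force: 0.0
```

```bash
cat >> h.py <<'E'
def wshot(name):
    from bench import manip
    s=manip.read_state(); g=manip.get_image('wrist')
    T=np.eye(4);T[:3,:3]=R.from_rotvec(s['ee_rot']).as_matrix();T[:3,3]=s['tcp_pos']
    d[name]=dict(color=g['color'],camera_matrix=g['camera_matrix'],cam_to_world=T@np.array(g['mount']))
    pickle.dump(d,open('im0.pkl','wb')); cv2.imwrite(f'pics/{name}.png',g['color'][...,::-1])
    print(s['t'],s['tcp_pos'].round(4),np.round(s['ee_rot'],3),s['finger_gap'],np.round(T[:3,:3],3).tolist())
E
python3 -c "
from h import *
wshot('w1')"
```

```text
2.65 [ 0.45   -0.3308  0.2504] [ 2.222  2.22  -0.   ] 0.08504209256390591 [[0.001, 1.0, 0.0], [1.0, -0.001, -0.0], [-0.0, 0.0, -1.0]]
```

View pics/w1.png

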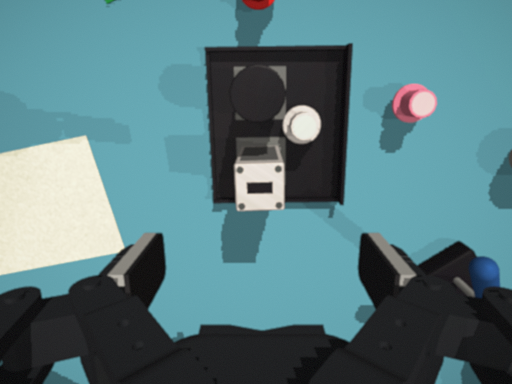

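The wrist view shows the jar lid centred at (259,94), the battery top from (235,167) to (285,210) and the lens top at (302,124).

Run:
```python
from h import *
for k,u,z in(('jar',(259,94),.109),('bat',(260,188.5),.109),('lens',(302,124),.046),('tray',(207,46),.014),('tray',(351,44),.026),('tray',(343,204),.026),('tray',(214,202),.012)):print(k,back('w1',u,z).round(4))
```

```text
jar [ 0.4481 -0.262   0.109 ]
bat [ 0.4488 -0.3394  0.109 ]
lens [ 0.4906 -0.2902  0.046 ]
tray [ 0.3939 -0.2131  0.014 ]
tray [ 0.5394 -0.2132  0.026 ]
tray [ 0.5422 -0.3809  0.026 ]
tray [ 0.3943 -0.383   0.012 ]
```

Request:
move_arm(linear=[[1, -0.07, 0], [1, 0, 0], [0.33, 0, 0], [0, 0, 1], [0, 0, 1], [0, 0, 1], [0, 0, 1], [0, 0, 1], [0, 0, 0.73], [0, 0, 0]], rotation=[[0, 0, 0], [0, 0, 0], [0, 0, 0], [0, 0, 0], [0, 0, 0], [0, 0, 0], [0, 0, 0], [0, 0, 0], [0, 0, 0], [0, 0, 0]], hand=[85, 85, 85, 85, 85, 85, 85, 85, 85, 70])

```text
t: 3.95
tcp_pos: [0.4474, -0.2605, 0.0769]
ee_rot: [-2.221, -2.218, 0.001]
contact_force: [-0.5, 0.2, 0.1]
finger_gap: 0.0704
finger_force: 0.0
```

Request:
move_arm(linear=[[0, 0, 0], [0, 0, 0], [0, 0, 0], [0, 0, 0], [0, 0, 0], [0, 0, 0], [0, 0, 0], [0, 0, 0], [0, 0, 0], [0, 0, 0]], rotation=[[0, 0, 0], [0, 0, 0], [0, 0, 0], [0, 0, 0], [0, 0, 0], [0, 0, 0], [0, 0, 0], [0, 0, 0], [0, 0, 0], [0, 0, 0]], hand=[60, 55, 50, 48, 44, 40, 40, 40, 40, 40], newtons=35)

```text
t: 5.2
tcp_pos: [0.4481, -0.2604, 0.0789]
ee_rot: [2.222, 2.221, -0.0]
contact_force: [-3.9, 0.9, 5.9]
finger_gap: 0.0444
finger_force: 35.0
```

Request:
move_arm(linear=[[0, 0, -0.4], [0, 0, -1], [0, 0, -1], [0, 0, -1], [0, 0, -1], [0.5, 0.3, 0], [1, 0.5, 0], [1, 0.5, 0], [1, 0.5, 0], [1, 0.5, 0]], rotation=[[0, 0, 0], [0, 0, 0], [0, 0, 0], [0, 0, 0], [0, 0, 0], [0, 0, 0], [0, 0, 0], [0, 0, 0], [0, 0, 0], [0, 0, 0]], hand=[40, 40, 40, 40, 40, 40, 40, 40, 40, 40])

```text
t: 6.45
tcp_pos: [0.5174, -0.1233, 0.2093]
ee_rot: [-2.221, -2.22, 0.001]
contact_force: [0.5, -1.0, -2.1]
finger_gap: 0.0448
finger_force: 36.3
```

Request:
move_arm(linear=[[1, 0.5, 0], [1, 0.5, 0], [1, 0.5, 0], [1, 0.5, 0], [1, 0.5, 0], [1, 0.27, 0], [0.7, 0, 0], [0.48, 0, 0], [0, 0, 0], [0, 0, 0]], rotation=[[0, 0, 0], [0, 0, 0], [0, 0, 0], [0, 0, 0], [0, 0, 0], [0, 0, 0], [0, 0, 0], [0, 0, 0], [0, 0, 0], [0, 0, 0]], hand=[40, 40, 40, 40, 40, 40, 40, 40, 40, 40])

```text
t: 7.7
tcp_pos: [0.6002, 0.0895, 0.2104]
ee_rot: [2.222, 2.22, -0.0]
contact_force: [-0.7, -0.9, -2.3]
finger_gap: 0.0446
finger_force: 36.3
```

```bash
python3 -c "
from h import *
wshot('w2')"
```

```text
7.7 [0.6002 0.0895 0.2104] [ 2.222  2.22  -0.   ] 0.044613142446017245 [[0.001, 1.0, 0.0], [1.0, -0.001, -0.0], [-0.0, 0.0, -1.0]]
```

View pics/w2.png

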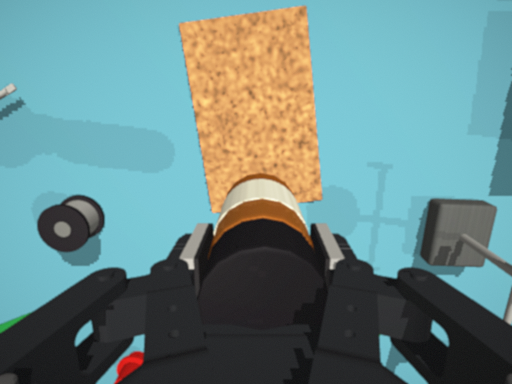

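The mat's corners are at (180,22), (306,6), (322,199) and (213,212), so the jar, hanging upright, is over its lower half. I'll lower it.

Request:
move_arm(linear=[[0, 0, 1], [0, 0, 1], [0, 0, 1], [0, 0, 0.7], [0, 0, 0.4], [0, 0, 0.2], [0, 0, 0.1], [0, 0, 0], [0, 0, 0], [0, 0, 0]], rotation=[[0, 0, 0], [0, 0, 0], [0, 0, 0], [0, 0, 0], [0, 0, 0], [0, 0, 0], [0, 0, 0], [0, 0, 0], [0, 0, 0], [0, 0, 0]], hand=[40, 40, 40, 40, 40, 40, 40, 40, 40, 50])

```text
t: 9.0
tcp_pos: [0.6006, 0.0901, 0.0789]
ee_rot: [2.222, 2.221, 0.001]
contact_force: [0.6, -0.4, -1.2]
finger_gap: 0.0501
finger_force: 0.0
```

Request:
move_arm(linear=[[0, 0, 0], [0, 0, 0], [0, 0, 0], [0, 0, 0], [0, 0, 0], [0, 0, -0.3], [0, 0, -1], [0, 0, -1], [0, 0, -1], [0, 0, -1]], rotation=[[0, 0, 0], [0, 0, 0], [0, 0, 0], [0, 0, 0], [0, 0, 0], [0, 0, 0], [0, 0, 0], [0, 0, 0], [0, 0, 0], [0, 0, 0]], hand=[55, 65, 75, 80, 80, 80, 80, 80, 80, 80])

```text
t: 10.25
tcp_pos: [0.6003, 0.0901, 0.2092]
ee_rot: [2.222, 2.221, 0.001]
contact_force: [0.1, 0.1, -0.2]
finger_gap: 0.0799
finger_force: 0.0
```

Request:
move_arm(linear=[[-1, -0.4, 0], [-1, -0.4, 0], [-1, -0.4, 0], [-1, -0.4, 0], [-1, -0.4, 0], [-1, -0.4, 0], [-1, -0.4, 0], [-1, -0.4, 0], [-1, -0.4, 0], [-1, -0.4, 0]], rotation=[[0, 0, 0], [0, 0, 0], [0, 0, 0], [0, 0, 0], [0, 0, 0], [0, 0, 0], [0, 0, 0], [0, 0, 0], [0, 0, 0], [0, 0, 0]], hand=[80, 80, 80, 80, 80, 80, 80, 80, 80, 80])

```text
t: 11.5
tcp_pos: [0.4797, -0.2108, 0.2082]
ee_rot: [2.221, 2.22, 0.0]
contact_force: [0.4, 0.1, -0.5]
finger_gap: 0.08
finger_force: 0.0
```

Request:
move_arm(linear=[[-1, -0.4, 0], [-1, -0.4, 0], [-1, -0.25, 0], [-1, 0, 0], [-0.27, 0, 0], [0, 0, 1], [0, 0, 1], [0, 0, 1], [0, 0, 1], [0, 0, 0.34]], rotation=[[0, 0, 0], [0, 0, 0], [0, 0, 0], [0, 0, 0], [0, 0, 0], [0, 0, 0], [0, 0, 0], [0, 0, 0], [0, 0, 0], [0, 0, 0]], hand=[80, 80, 80, 80, 80, 80, 80, 80, 80, 80])

```text
t: 12.75
tcp_pos: [0.4483, -0.337, 0.076]
ee_rot: [-2.22, -2.22, 0.0]
contact_force: [0.8, 0.1, -0.3]
finger_gap: 0.0799
finger_force: 0.0
```

Request:
move_arm(linear=[[0, 0, 0], [0, 0, 0], [0, 0, 0], [0, 0, 0], [0, 0, 0], [0, 0, 0], [0, 0, 0], [0, 0, 0], [0, 0, 0], [0, 0, 0]], rotation=[[0, 0, 0], [0, 0, 0], [0, 0, 0], [0, 0, 0], [0, 0, 0], [0, 0, 0], [0, 0, 0], [0, 0, 0], [0, 0, 0], [0, 0, 0]], hand=[70, 60, 52, 46, 42, 36, 36, 36, 36, 36], newtons=35)

```text
t: 14.0
tcp_pos: [0.4487, -0.3381, 0.0778]
ee_rot: [2.222, 2.221, -0.0]
contact_force: [-1.6, 1.0, 5.2]
finger_gap: 0.0417
finger_force: 34.6
```

Request:
move_arm(linear=[[0, 0, -0.5], [0, 0, -1], [0, 0, -1], [0, 0, -1], [0, 0, -1], [0.5, 0.2, -0.5], [1, 0.3, 0], [1, 0.3, 0], [1, 0.3, 0], [1, 0.3, 0]], rotation=[[0, 0, 0], [0, 0, 0], [0, 0, 0], [0, 0, 0], [0, 0, 0], [0, 0, 0], [0, 0, 0], [0, 0, 0], [0, 0, 0], [0, 0, 0]], hand=[36, 36, 36, 36, 36, 36, 36, 36, 36, 36])

```text
t: 15.25
tcp_pos: [0.4909, -0.2011, 0.227]
ee_rot: [-2.221, -2.221, -0.0]
contact_force: [-0.0, -0.7, -2.0]
finger_gap: 0.0418
finger_force: 36.0
```

Request:
move_arm(linear=[[1, 0.3, 0], [1, 0.3, 0], [1, 0.3, 0], [1, 0.3, 0], [1, 0.3, 0], [1, 0.3, 0], [1, 0.3, 0], [1, 0.3, 0], [1, 0.3, 0], [1, 0.3, 0]], rotation=[[0, 0, 0], [0, 0, 0], [0, 0, 0], [0, 0, 0], [0, 0, 0], [0, 0, 0], [0, 0, 0], [0, 0, 0], [0, 0, 0], [0, 0, 0]], hand=[36, 36, 36, 36, 36, 36, 36, 36, 36, 36])

```text
t: 16.5
tcp_pos: [0.5805, 0.0988, 0.227]
ee_rot: [-2.221, -2.221, 0.001]
contact_force: [0.7, 0.3, -2.8]
finger_gap: 0.0419
finger_force: 36.0
```

Request:
move_arm(linear=[[1, 0.3, 0], [1, 0.05, 0], [0.5, 0, 0], [0.2, 0, 0], [0, 0, 1], [0, 0, 1], [0, 0, 1], [0, 0, 0.8], [0, 0, 0.5], [0, 0, 0]], rotation=[[0, 0, 0], [0, 0, 0], [0, 0, 0], [0, 0, 0], [0, 0, 0], [0, 0, 0], [0, 0, 0], [0, 0, 0], [0, 0, 0], [0, 0, 0]], hand=[36, 36, 36, 36, 36, 36, 36, 36, 36, 36])

```text
t: 17.75
tcp_pos: [0.5911, 0.1776, 0.0975]
ee_rot: [-2.222, -2.22, 0.002]
contact_force: [-0.2, -0.4, -2.6]
finger_gap: 0.0419
finger_force: 35.9
```

Request:
move_arm(linear=[[0, 0, 0.4], [0, 0, 0.2], [0, 0, 0.08], [0, 0, 0], [0, 0, 0], [0, 0, 0], [0, 0, 0], [0, 0, 0], [0, 0, 0], [0, 0, -0.3]], rotation=[[0, 0, 0], [0, 0, 0], [0, 0, 0], [0, 0, 0], [0, 0, 0], [0, 0, 0], [0, 0, 0], [0, 0, 0], [0, 0, 0], [0, 0, 0]], hand=[36, 36, 36, 36, 36, 50, 60, 70, 75, 75])

```text
t: 19.0
tcp_pos: [0.5911, 0.1779, 0.0865]
ee_rot: [-2.222, -2.22, 0.002]
contact_force: [0.4, 0.3, 0.1]
finger_gap: 0.075
finger_force: 0.0
```

Request:
move_arm(linear=[[0, 0, -1], [0, 0, -1], [0, 0, -1], [0, 0, -1], [0, 0, -1], [-1, 0, -0.5], [-1, 0, 0], [-1, 0, 0], [-1, 0, 0], [-1, 0, 0]], rotation=[[0, 0, 0], [0, 0, 0], [0, 0, 0], [0, 0, 0], [0, 0, 0], [0, 0, 0], [0, 0, 0], [0, 0, 0], [0, 0, 0], [0, 0, 0]], hand=[75, 75, 75, 75, 75, 75, 75, 75, 75, 75])

```text
t: 20.25
tcp_pos: [0.5912, 0.027, 0.2526]
ee_rot: [2.222, 2.221, 0.001]
contact_force: [1.0, 0.2, -0.0]
finger_gap: 0.0753
finger_force: 0.0
```

Request:
move_arm(linear=[[-1, 0, 0], [-1, 0, 0], [-1, 0, 0], [-1, 0, 0], [-1, 0, 0], [0, 0, 0], [0, 0, 0], [0, 0, 0], [0, 0, 0], [0, 0, 0]], rotation=[[0, 0, 0], [0, 0, 0], [0, 0, 0], [0, 0, 0], [0, 0, 0], [0, 0, 0], [0, 0, 0], [0, 0, 0], [0, 0, 0], [0, 0, 0]], hand=[75, 75, 75, 75, 75, 75, 75, 75, 75, 75])

```text
t: 21.5
tcp_pos: [0.5913, -0.1216, 0.2519]
ee_rot: [2.221, 2.221, 0.0]
contact_force: [-0.0, -0.4, 0.0]
finger_gap: 0.075
finger_force: 0.0
```

```bash
python3 -c "
from h import *
wshot('w3')"
```

```text
21.5 [ 0.5913 -0.1216  0.2519] [2.221 2.221 0.   ] 0.07504049891554854 [[0.0, 1.0, 0.0], [1.0, -0.0, 0.0], [0.0, 0.0, -1.0]]
```

Request:
move_arm(linear=[[-1, -0.5, 0], [-1, -0.5, 0], [-1, -0.5, 0], [-1, -0.5, 0], [-1, -0.5, 0.5], [-1, -0.5, 1], [-0.3, -0.27, 0.5], [0, 0, 0], [0, 0, 0], [0, 0, 0]], rotation=[[0, 0, 0], [0, 0, 0], [0, 0, 0], [0, 0, 0], [0, 0, 0], [0, 0, 0], [0, 0, 0], [0, 0, 0], [0, 0, 0], [0, 0, 0]], hand=[75, 75, 75, 75, 75, 75, 75, 75, 60, 60])

```text
t: 22.8
tcp_pos: [0.4938, -0.3104, 0.1929]
ee_rot: [2.22, 2.221, 0.001]
contact_force: [-0.1, -0.1, 0.3]
finger_gap: 0.0598
finger_force: 0.0
```

Run:
```python
from h import *
wshot('w4')
a=d['w3']['color'];b=d['w4']['color']
for n in('w3','w4'): print(n,[proj(n,[0.601,-.111,.018]).round(0), proj(n,[.493,-.291,.046]).round(0)])
cv2.imwrite('pics/both.png',np.hstack([a[:,100:500],b[:,100:500]])[...,::-1])
```

```text
22.8 [ 0.4938 -0.3104  0.1929] [2.220e+00 2.221e+00 1.000e-03] 0.05977339218882585 [[-0.001, 1.0, 0.001], [1.0, 0.001, -0.001], [-0.001, 0.001, -1.0]]
w3 [array([[270., 149.]]), array([[177., 306.]])]
w4 [array([[398., -78.]]), array([[260., 155.]])]
```

View pics/both.png

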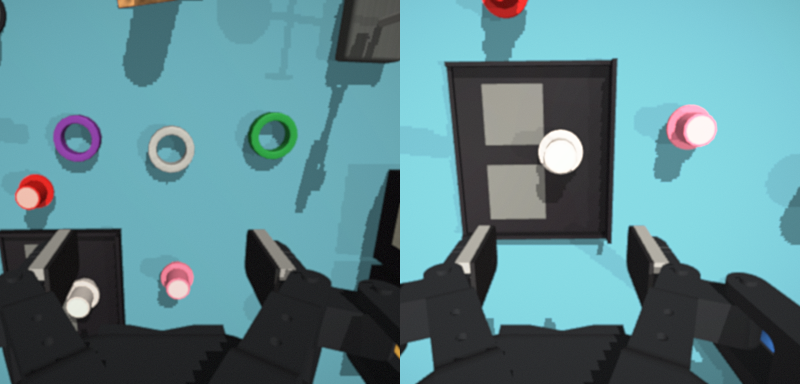

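Left is w3: the steel ring is at full-image (271,149), between the purple and green ones. Right is w4: the lens stands upright at (260,153) on the emptied tray. I'll refine both by segmentation.

Run:
```python
from h import *
for n,c,r,z,P in(('w4',(260,153),30,.021,[.493,-.291,.021]),('w3',(271,149),32,.018,[.601,-.111,.018])):
    hsv=cv2.cvtColor(d[n]['color'],cv2.COLOR_RGB2HSV)
    m=((hsv[...,1]<60)&(hsv[...,2]>110)).astype(np.uint8)
    k=np.zeros_like(m);cv2.circle(k,c,r,1,-1);m*=k
    cs,_=cv2.findContours(m,cv2.RETR_EXTERNAL,cv2.CHAIN_APPROX_NONE);q=max(cs,key=cv2.contourArea)
    e=cv2.minEnclosingCircle(q); print(n,e,cv2.boundingRect(q),back(n,e[0],z).round(4))
```

```text
w4 ((257.2272644042969, 149.742431640625), 26.112852096557617) (232, 129, 52, 45) [ 0.4901 -0.2907  0.021 ]
w3 ((270.80767822265625, 148.73077392578125), 23.76080894470215) (248, 125, 47, 48) [ 0.6017 -0.1102  0.018 ]
```

Request:
move_arm(linear=[[0.65, 0, 0], [0, 0, 0], [0, 0, 1], [0, 0, 1], [0, 0, 1], [0, 0, 1], [0, 0, 0.6], [0, 0, 0.3], [0, 0, 0], [0, 0, 0]], rotation=[[0, 0, 0], [0, 0, 0], [0, 0, 0], [0, 0, 0], [0, 0, 0], [0, 0, 0], [0, 0, 0], [0, 0, 0], [0, 0, 0], [0, 0, 0]], hand=[48, 46, 46, 46, 46, 46, 46, 46, 46, 46])

```text
t: 24.1
tcp_pos: [0.4935, -0.2918, 0.0459]
ee_rot: [2.221, 2.22, 0.0]
contact_force: [0.5, 0.4, 0.2]
finger_gap: 0.0462
finger_force: 0.0
```

```bash
python3 -c "
from h import *
wshot('w5')"
```

```text
24.1 [ 0.4935 -0.2918  0.0459] [2.221 2.22  0.   ] 0.04619368845533798 [[0.001, 1.0, 0.001], [1.0, -0.001, -0.001], [-0.001, 0.001, -1.0]]
```

View pics/w5.png

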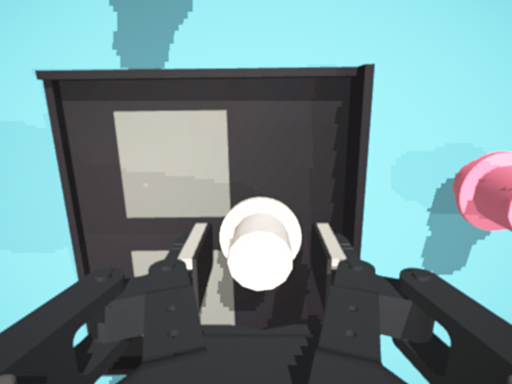

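The lens is centred between the fingers in x, with its top at (261,258). I'll check the offset along y.

Run:
```python
from h import *
g=cv2.cvtColor(d['w5']['color'],cv2.COLOR_RGB2GRAY)
print(back('w5',(261,258),.046).round(4), back('w5',(260.5,233),.022).round(4))
```

```text
[ 0.4933 -0.291   0.046 ] [ 0.4931 -0.2901  0.022 ]
```

Request:
move_arm(linear=[[0, 0, 0], [0, 0, 0], [0, 0, 0], [0, 0, 0], [0, 0, 0], [0, 0, 0], [0, 0, 0], [0, 0, 0], [0, 0, 0], [0, 0, 0]], rotation=[[0, 0, 0], [0, 0, 0], [0, 0, 0], [0, 0, 0], [0, 0, 0], [0, 0, 0], [0, 0, 0], [0, 0, 0], [0, 0, 0], [0, 0, 0]], hand=[42, 38, 34, 31, 28, 24, 24, 24, 24, 24], newtons=25)

```text
t: 25.4
tcp_pos: [0.4931, -0.2915, 0.0449]
ee_rot: [-2.222, -2.221, 0.0]
contact_force: [-2.2, 0.5, 4.7]
finger_gap: 0.0272
finger_force: 24.8
```

Request:
move_arm(linear=[[0, 0, -0.3], [0, 0, -1], [0, 0, -1], [0, 0, -1], [0, 0, -1], [1, 0, -0.7], [1, 0, 0], [1, 0, 0], [1, 0, 0], [1, 0, 0]], rotation=[[0, 0, 0], [0, 0, 0], [0, 0, 0], [0, 0, 0], [0, 0, 0], [0, 0, 0], [0, 0, 0], [0, 0, 0], [0, 0, 0], [0, 0, 0]], hand=[24, 24, 24, 24, 24, 24, 24, 24, 24, 24])

```text
t: 26.65
tcp_pos: [0.4931, -0.1404, 0.1952]
ee_rot: [2.222, 2.221, 0.001]
contact_force: [-0.3, 1.0, -0.1]
finger_gap: 0.0271
finger_force: 24.7
```

Request:
move_arm(linear=[[1, 0, 0], [1, 0, 0], [1, 0, 0], [1, 0, 0], [1, 0, 0], [1, 0, 0], [1, 0, 0], [1, 0, 0], [1, 0, 0], [1, 0, 0]], rotation=[[0, 0, 0], [0, 0, 0], [0, 0, 0], [0, 0, 0], [0, 0, 0], [0, 0, 0], [0, 0, 0], [0, 0, 0], [0, 0, 0], [0, 0, 0]], hand=[24, 24, 24, 24, 24, 24, 24, 24, 24, 24])

```text
t: 27.9
tcp_pos: [0.4932, 0.1596, 0.1952]
ee_rot: [2.222, 2.221, 0.001]
contact_force: [-0.0, 0.0, -0.4]
finger_gap: 0.0273
finger_force: 24.7
```

Request:
move_arm(linear=[[1, -0.6, 0], [1, -0.6, 0], [1, -0.15, 0], [0.8, 0, 0], [0, 0, 0.5], [0, 0, 0.5], [0, 0, 0], [0, 0, 0], [0, 0, 0], [0, 0, 0]], rotation=[[0, 0, 0], [0, 0, 0], [0, 0, 0], [0, 0, 0], [0, 0, 0], [0, 0, 0], [0, 0, 0], [0, 0, 0], [0, 0, 0], [0, 0, 0]], hand=[24, 24, 24, 24, 24, 24, 24, 24, 24, 24])

```text
t: 29.15
tcp_pos: [0.453, 0.2725, 0.1652]
ee_rot: [2.222, 2.221, 0.001]
contact_force: [0.5, -0.1, -1.9]
finger_gap: 0.0269
finger_force: 24.8
```

Run:
```python
from h import *
wshot('w6'); print(proj('w6',[.4525,.339,.04]))
```

```text
29.15 [0.453  0.2725 0.1652] [2.222e+00 2.221e+00 1.000e-03] 0.02685729690413147 [[0.001, 1.0, 0.001], [1.0, -0.001, 0.0], [0.0, 0.001, -1.0]]
[[260.58763858  96.99963839]]
```

View pics/w6.png

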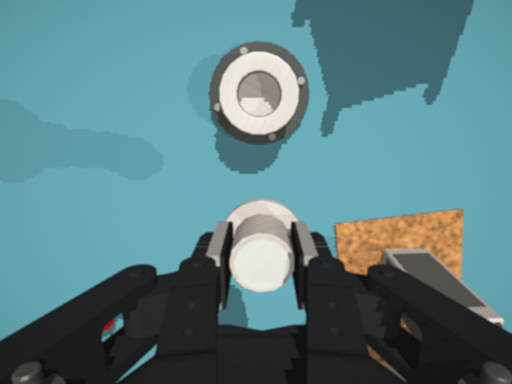

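The barrel bore is at about (259,94), and the lens is held upright with its top at (262,263). Refining the bore centre:

Run:
```python
from h import *
g=cv2.cvtColor(d['w6']['color'],cv2.COLOR_RGB2GRAY)[30:160,190:330]
m=((g>185)*255).astype(np.uint8)
cs,h=cv2.findContours(m,cv2.RETR_CCOMP,cv2.CHAIN_APPROX_NONE)
for q in cs:
    if cv2.contourArea(q)>800:
        e=cv2.fitEllipse(cv2.convexHull(q)); u=np.array(e[0])+[190,30]; print(u,e[1],back('w6',u,.04).round(4))
print('lens top',back('w6',(262,263),.1652+.001).round(4),'expected pix',proj('w6',[.453,.2733,.1662]))
```

```text
[258.68370056  92.40855026] (78.85562133789062, 82.24849700927734) [0.4511 0.3423 0.04  ]
[258.77587891  92.82247162] (47.05389404296875, 47.951499938964844) [0.4512 0.342  0.04  ]
lens top [0.4532 0.2714 0.1662] expected pix [[261.46413835 258.7939304 ]]
```

Request:
move_arm(linear=[[1, -0.05, 0], [1, 0, 0], [0.27, 0, 0], [0, 0, 1], [0, 0, 0.8], [0, 0, 0.6], [0, 0, 0], [0, 0, 0], [0, 0, 0], [0, 0, 0]], rotation=[[0, 0, 0], [0, 0, 0], [0, 0, 0], [0, 0, 0], [0, 0, 0], [0, 0, 0], [0, 0, 0], [0, 0, 0], [0, 0, 0], [0, 0, 0]], hand=[24, 24, 24, 24, 24, 24, 24, 24, 24, 24])

```text
t: 30.45
tcp_pos: [0.4516, 0.3408, 0.0934]
ee_rot: [2.222, 2.221, 0.001]
contact_force: [0.5, -0.5, -1.3]
finger_gap: 0.0267
finger_force: 24.8
```

Run:
```python
from h import *
wshot('w7')
from bench import manip
for n in('scene','side'):
    d[n+'2']=g=manip.get_image(n)
    d[n+'2']={k:g[k] for k in g}
pickle.dump(d,open('im0.pkl','wb'))
a=d['w7']['color'][150:350,140:390];
t=[cv2.resize(a,(500,400),interpolation=cv2.INTER_CUBIC)]
for n in('scene2','side2'):
    u=proj(n,[.4515,.341,.06])[0].astype(int);print(n,u-20)
    t.append(cv2.resize(d[n]['color'][u[1]-25:u[1]+25,u[0]-36:u[0]+37],(292,200),interpolation=cv2.INTER_CUBIC))
cv2.imwrite('pics/m7.png',np.hstack([t[0],np.vstack(t[1:])])[...,::-1])
```

```text
30.45 [0.4516 0.3408 0.0934] [2.222e+00 2.221e+00 1.000e-03] 0.0267074696959894 [[0.001, 1.0, 0.001], [1.0, -0.001, 0.001], [0.001, 0.001, -1.0]]
scene2 [384 164]
side2 [178  91]
```

View pics/m7.png

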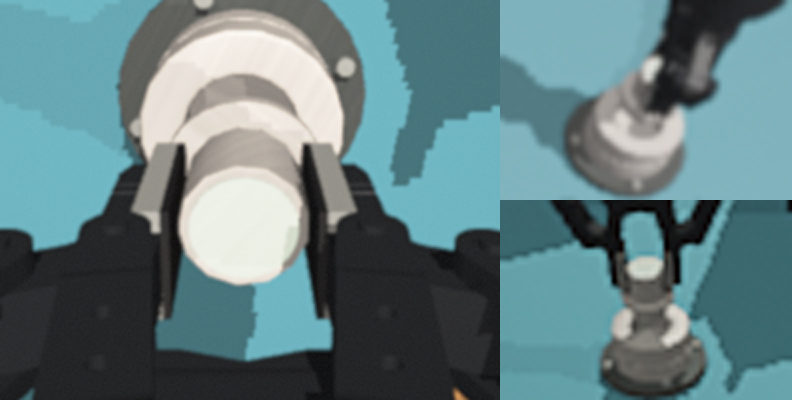

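Run:
```python
from h import *
print('barrel',back('w7',(260.75,213.8),.04).round(4),'flange',back('w7',(262.2,233.5),.0704).round(4),'top',back('w7',(262,262.5),.0944).round(4))
# predicted outlines for check
a=np.linspace(0,2*np.pi,200)
def box(c,r,z):
    p=proj('w7',np.c_[c[0]+r*np.cos(a),c[1]+r*np.sin(a),0*a+z]); return ((p.min(0)-[140,150])*2).round(0),((p.max(0)-[140,150])*2).round(0)
print(box((.4515,.341),.03,.04),box((.4516,.341),.02,.0704),box((.4516,.341),.014,.0944))
```

```text
barrel [0.4512 0.3417 0.04  ] flange [0.452  0.3425 0.0704] top [0.4518 0.3399 0.0944]
(array([139.,  28.]), array([346., 223.])) (array([161.,  95.]), array([325., 246.])) (array([176., 158.]), array([310., 279.]))
```

Request:
move_arm(linear=[[0.03, -0.02, 0], [0, 0, 0.15], [0, 0, 0.15], [0, 0, 0.15], [0, 0, 0.1], [0, 0, 0.1], [0, 0, 0], [0, 0, 0], [0, 0, 0], [0, 0, 0]], rotation=[[0, 0, 0], [0, 0, 0], [0, 0, 0], [0, 0, 0], [0, 0, 0], [0, 0, 0], [0, 0, 0], [0, 0, 0], [0, 0, 0], [0, 0, 0]], hand=[24, 24, 24, 24, 24, 24, 24, 24, 24, 24])

```text
t: 31.85
tcp_pos: [0.4509, 0.3416, 0.0734]
ee_rot: [2.222, 2.221, 0.0]
contact_force: [0.2, 0.1, 0.4]
finger_gap: 0.0269
finger_force: 24.8
```

Request:
move_arm(linear=[[0, 0, 0.1], [0, 0, 0.08], [0, 0, 0], [0, 0, 0], [0, 0, 0], [0, 0, 0], [0, 0, 0], [0, 0, 0], [0, 0, 0], [0, 0, 0]], rotation=[[0, 0, 0], [0, 0, 0], [0, 0, 0], [0, 0, 0], [0, 0, 0], [0, 0, 0], [0, 0, 0], [0, 0, 0], [0, 0, 0], [0, 0, 0]], hand=[24, 24, 24, 24, 29, 33, 38, 44, 46, 46])

```text
t: 33.1
tcp_pos: [0.4508, 0.3416, 0.0679]
ee_rot: [-2.222, -2.221, 0.0]
contact_force: [1.0, -0.8, -0.1]
finger_gap: 0.0455
finger_force: 0.0
```

Request:
move_arm(linear=[[0, 0, -0.5], [0, 0, -1], [0, 0, -1], [0, 0, -1], [-1, 0, -1], [-1, 0, 0], [0, 0, 0], [0, 0, 0], [0, 0, 0], [0, 0, 0]], rotation=[[0, 0, 0], [0, 0, 0], [0, 0, 0], [0, 0, 0], [0, 0, 0], [0, 0, 0], [0, 0, 0], [0, 0, 0], [0, 0, 0], [0, 0, 0]], hand=[46, 46, 46, 46, 46, 46, 60, 70, 75, 75])

```text
t: 34.35
tcp_pos: [0.4507, 0.282, 0.2027]
ee_rot: [-2.221, -2.221, 0.001]
contact_force: [-0.4, -0.2, 1.1]
finger_gap: 0.0749
finger_force: 0.0
```

Run:
```python
from h import *
wshot('w8')
print(proj('w8',[.4512,.341,.044]),proj('w8',[.4512,.341,.068]))
```

```text
34.35 [0.4507 0.282  0.2027] [-2.221e+00 -2.221e+00  1.000e-03] 0.07493583194089717 [[-0.0, 1.0, -0.0], [1.0, 0.0, -0.0], [-0.0, -0.0, -1.0]]
[[262.154262   106.25208186]] [[262.21439359 107.00813736]]
```

View pics/w8.png

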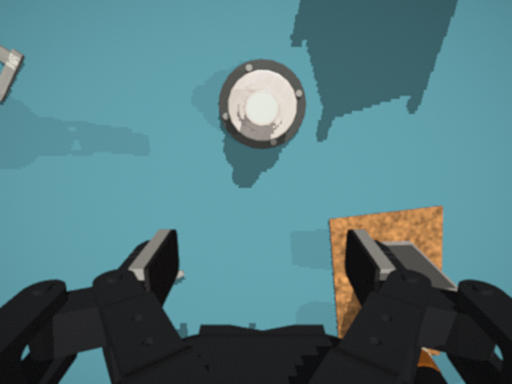

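The lens sits upright and seated in the barrel, with its top at (262,107) as predicted. Next is the ring.

Request:
move_arm(linear=[[-1, 0.4, 0], [-1, 0.4, 0], [-1, 0.4, 0], [-1, 0.4, 0], [-1, 0.4, 0], [-1, 0.4, 0], [-1, 0.4, 0], [-1, 0.4, 0], [-1, 0.4, 0], [-1, 0.4, 0]], rotation=[[0, 0, 0], [0, 0, 0], [0, 0, 0], [0, 0, 0], [0, 0, 0], [0, 0, 0], [0, 0, 0], [0, 0, 0], [0, 0, 0], [0, 0, 0]], hand=[75, 75, 75, 75, 75, 75, 75, 75, 75, 75])

```text
t: 35.65
tcp_pos: [0.571, -0.0194, 0.2028]
ee_rot: [-2.222, -2.221, 0.0]
contact_force: [0.3, -0.0, -0.5]
finger_gap: 0.0749
finger_force: 0.0
```

Request:
move_arm(linear=[[-1, 0.4, 0], [-1, 0.4, 0], [-1, 0.23, 0], [-0.08, 0, 0], [0, 0, 1], [0, 0, 1], [0, 0, 1], [0, 0, 1], [0, 0, 0.5], [0, 0, 0]], rotation=[[0, 0, 0], [0, 0, 0], [0, 0, 0], [0, 0, 0], [0, 0, 0], [0, 0, 0], [0, 0, 0], [0, 0, 0], [0, 0, 0], [0, 0, 0]], hand=[75, 75, 75, 75, 75, 75, 75, 75, 75, 75])

```text
t: 36.9
tcp_pos: [0.6012, -0.1104, 0.0673]
ee_rot: [-2.221, -2.22, 0.001]
contact_force: [0.3, 0.7, 0.4]
finger_gap: 0.0754
finger_force: 0.0
```

Run:
```python
from h import *
wshot('w9')
hsv=cv2.cvtColor(d['w9']['color'],cv2.COLOR_RGB2HSV)
c=proj('w9',[.6017,-.1105,.018])[0];print(c)
m=((hsv[...,1]<50)&(hsv[...,2]>110)).astype(np.uint8)
k=np.zeros_like(m);cv2.circle(k,tuple(int(v) for v in c),58,1,-1);m*=k
cs,_=cv2.findContours(m,cv2.RETR_CCOMP,cv2.CHAIN_APPROX_NONE)
for q in cs:
    if cv2.contourArea(q)>300: e=cv2.fitEllipse(q);print(e,back('w9',e[0],.018).round(4))
a=np.linspace(0,2*np.pi,99)
for r in(.026,.017):
  p=proj('w9',np.c_[.6017+r*np.cos(a),-.1105+r*np.sin(a),0*a+.018]);print(p.min(0),p.max(0))
```

```text
36.9 [ 0.6012 -0.1104  0.0673] [-2.221e+00 -2.220e+00  1.000e-03] 0.07535796968390517 [[0.0, 1.0, -0.001], [1.0, -0.0, 0.0], [0.0, -0.001, -1.0]]
[262.53141132 217.85377033]
((262.8469543457031, 215.01658630371094), (88.12108612060547, 89.72853088378906), 14.642782211303711) [ 0.6019 -0.1088  0.018 ]
((263.7716979980469, 213.56996154785156), (45.785865783691406, 61.19306182861328), 100.54395294189453) [ 0.6024 -0.1079  0.018 ]
[216.80490056 173.28484192] [308.2763781  259.30095858]
[232.63835285 189.08754144] [292.43031423 245.28641603]
```

Request:
move_arm(linear=[[0.03, 0.02, 0.6], [0, 0, 0.5], [0, 0, 0.33], [0, 0, 0], [0, 0, 0], [0, 0, 0], [0, 0, 0], [0, 0, 0], [0, 0, 0], [0, 0, 0]], rotation=[[0, 0, 0], [0, 0, 0], [0, 0, 0], [0, 0, 0], [0, 0, 0], [0, 0, 0], [0, 0, 0], [0, 0, 0], [0, 0, 0], [0, 0, 0]], hand=[75, 75, 75, 75, 68, 62, 56, 52, 48, 46], newtons=25)

```text
t: 38.2
tcp_pos: [0.6022, -0.1101, 0.0257]
ee_rot: [2.222, 2.221, 0.0]
contact_force: [-3.1, 0.2, 6.4]
finger_gap: 0.0503
finger_force: 25.1
```

Request:
move_arm(linear=[[0, 0, 0], [0, 0, 0], [0, 0, 0], [0, 0, -0.3], [0, 0, -1], [0, 0, -1], [0, 0, -1], [0, 0, -1], [0, 0, -1], [0, 0, -1]], rotation=[[0, 0, 0], [0, 0, 0], [0, 0, 0], [0, 0, 0], [0, 0, 0], [0, 0, 0], [0, 0, 0], [0, 0, 0], [0, 0, 0], [0, 0, 0]], hand=[46, 46, 46, 46, 46, 46, 46, 46, 46, 46])

```text
t: 39.45
tcp_pos: [0.6019, -0.11, 0.2155]
ee_rot: [2.222, 2.221, 0.0]
contact_force: [0.9, -1.5, -1.1]
finger_gap: 0.0508
finger_force: 26.3
```

Request:
move_arm(linear=[[1, -0.35, 0], [1, -0.35, 0], [1, -0.35, 0], [1, -0.35, 0], [1, -0.35, 0], [1, -0.35, 0], [1, -0.35, 0], [1, -0.35, 0], [1, -0.35, 0], [1, -0.35, 0]], rotation=[[0, 0, 0], [0, 0, 0], [0, 0, 0], [0, 0, 0], [0, 0, 0], [0, 0, 0], [0, 0, 0], [0, 0, 0], [0, 0, 0], [0, 0, 0]], hand=[46, 46, 46, 46, 46, 46, 46, 46, 46, 46])

```text
t: 40.7
tcp_pos: [0.4967, 0.191, 0.2145]
ee_rot: [2.222, 2.221, 0.001]
contact_force: [-0.5, -0.0, -0.7]
finger_gap: 0.0506
finger_force: 26.3
```

Request:
move_arm(linear=[[1, -0.35, 0], [1, -0.35, 0], [1, -0.35, 0], [1, -0.35, 0], [0.7, -0.12, 0], [0.3, 0, 0], [0, 0, 1], [0, 0, 1], [0, 0, 1], [0, 0, 0]], rotation=[[0, 0, 0], [0, 0, 0], [0, 0, 0], [0, 0, 0], [0, 0, 0], [0, 0, 0], [0, 0, 0], [0, 0, 0], [0, 0, 0], [0, 0, 0]], hand=[46, 46, 46, 46, 46, 46, 46, 46, 46, 46])

```text
t: 41.95
tcp_pos: [0.4513, 0.339, 0.1221]
ee_rot: [-2.222, -2.22, 0.006]
contact_force: [0.3, 0.6, -0.3]
finger_gap: 0.0503
finger_force: 26.5
```

Run:
```python
from h import *
wshot('w10')
z=d['w10']['cam_to_world'][2,3]
p=d['w10']['color'][120:360,110:410]
cv2.imwrite('pics/w10c.png',cv2.resize(p,(600,480),interpolation=cv2.INTER_CUBIC)[...,::-1])
a=np.linspace(0,2*np.pi,99)
for c,r,h in(((.4512,.341),.026,.1257+.018-.0257),((.4512,.341),.017,.118),((.4512,.341),.014,.068),((.4512,.341),.03,.04)):
  q=(proj('w10',np.c_[c[0]+r*np.cos(a),c[1]+r*np.sin(a),0*a+h])-[110,120])*2;print(q.min(0).round(),q.max(0).round())
```

```text
41.95 [0.4513 0.339  0.1221] [-2.222 -2.22   0.006] 0.05026450631681772 [[0.001, 1.0, -0.003], [1.0, -0.001, -0.002], [-0.002, -0.003, -1.0]]
[182. 146.] [423. 366.]
[224. 187.] [381. 331.]
[255. 136.] [351. 227.]
[213.  65.] [394. 237.]
```

View pics/w10c.png

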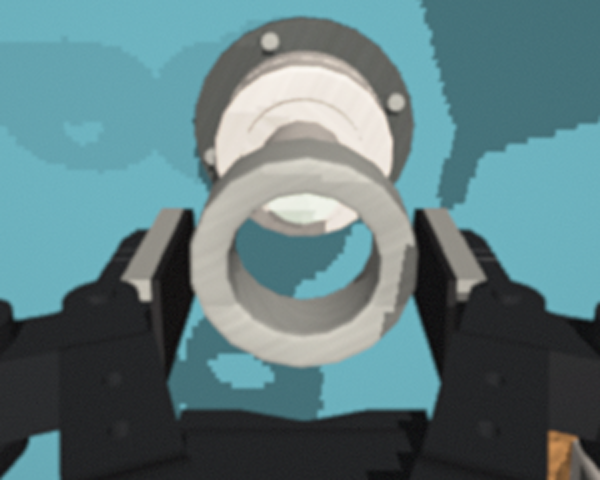

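The ring is level, with its top outline centred at (303,261) in the crop and the lens and barrel directly beneath. It needs about +1.5 mm in y.

Request:
move_arm(linear=[[0.05, 0, 0], [0, 0, 0.3], [0, 0, 0.3], [0, 0, 0.2], [0, 0, 0.2], [0, 0, 0.2], [0, 0, 0.2], [0, 0, 0], [0, 0, 0], [0, 0, 0]], rotation=[[0, 0, 0], [0, 0, 0], [0, 0, 0], [0, 0, 0], [0, 0, 0], [0, 0, 0], [0, 0, 0], [0, 0, 0], [0, 0, 0], [0, 0, 0]], hand=[46, 46, 46, 46, 46, 46, 46, 46, 46, 46])

```text
t: 43.25
tcp_pos: [0.4518, 0.3416, 0.0823]
ee_rot: [2.222, 2.221, 0.001]
contact_force: [-0.6, 0.8, -1.1]
finger_gap: 0.0504
finger_force: 26.5
```

Request:
move_arm(linear=[[0, 0, 0.2], [0, 0, 0.17], [0, 0, 0], [0, 0, 0], [0, 0, 0], [0, 0, 0], [0, 0, 0], [0, 0, 0], [0, 0, 0], [0, 0, 0]], rotation=[[0, 0, 0], [0, 0, 0], [0, 0, 0], [0, 0, 0], [0, 0, 0], [0, 0, 0], [0, 0, 0], [0, 0, 0], [0, 0, 0], [0, 0, 0]], hand=[46, 46, 46, 46, 54, 60, 66, 70, 72, 72])

```text
t: 44.5
tcp_pos: [0.4517, 0.3416, 0.0709]
ee_rot: [2.222, 2.221, 0.0]
contact_force: [-0.4, -0.1, 0.0]
finger_gap: 0.0721
finger_force: 0.0
```

Request:
move_arm(linear=[[0, 0, -0.5], [0, 0, -1], [0, 0, -1], [0, 0, -1], [-1, 0, -1], [-1, 0, 0], [0, 0, 0], [0, 0, 0], [0, 0, 0], [0, 0, 0]], rotation=[[0, 0, 0], [0, 0, 0], [0, 0, 0], [0, 0, 0], [0, 0, 0], [0, 0, 0], [0, 0, 0], [0, 0, 0], [0, 0, 0], [0, 0, 0]], hand=[72, 75, 75, 75, 75, 75, 75, 75, 75, 75])

```text
t: 45.75
tcp_pos: [0.4516, 0.282, 0.2057]
ee_rot: [-2.221, -2.221, 0.001]
contact_force: [-0.3, -0.5, -0.2]
finger_gap: 0.075
finger_force: 0.0
```

Run:
```python
from h import *
wshot('w11')
from bench import manip
t=[cv2.resize(d['w11']['color'][50:170,200:330],(325,300),interpolation=cv2.INTER_CUBIC)]
for n in('scene','side'):
    g=manip.get_image(n); d[n+'3']=g; u=proj(n,[.451,.341,.05])[0].astype(int)
    t.append(cv2.resize(g['color'][u[1]-30:u[1]+30,u[0]-22:u[0]+23],(225,300),interpolation=cv2.INTER_CUBIC))
pickle.dump(d,open('im0.pkl','wb'))
cv2.imwrite('pics/m11.png',np.hstack(t)[...,::-1])
```

```text
45.75 [0.4516 0.282  0.2057] [-2.221e+00 -2.221e+00  1.000e-03] 0.07495805836202786 [[-0.0, 1.0, -0.0], [1.0, 0.0, -0.0], [-0.0, -0.0, -1.0]]
```

View pics/m11.png

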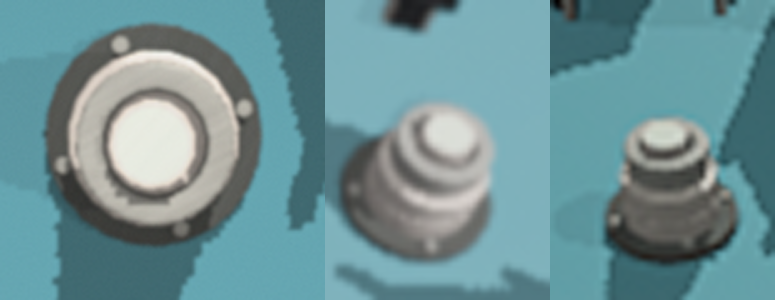

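The ring lies flat and concentric on the flange in all three views: wrist ring centre (153,140), lens snout protruding. I'll return the battery next, then the jar.

Request:
move_arm(linear=[[-1, 1, 0], [-1, 1, 0], [-1, 1, 0], [-0.47, 1, 0], [0, 0.65, 0], [0, 0, 1], [0, 0, 1], [0, 0, 1], [0, 0, 1], [0, 0, 0.27]], rotation=[[0, 0, 0], [0, 0, 0], [0, 0, 0], [0, 0, 0], [0, 0, 0], [0, 0, 0], [0, 0, 0], [0, 0, 0], [0, 0, 0], [0, 0, 0]], hand=[80, 80, 80, 80, 80, 80, 80, 80, 80, 80])

```text
t: 47.15
tcp_pos: [0.5903, 0.1773, 0.0759]
ee_rot: [-2.221, -2.22, 0.004]
contact_force: [-0.0, -0.4, -0.2]
finger_gap: 0.0806
finger_force: 0.0
```

Request:
move_arm(linear=[[0, 0, 0], [0, 0, 0], [0, 0, 0], [0, 0, 0], [0, 0, 0], [0, 0, 0], [0, 0, 0], [0, 0, 0], [0, 0, 0], [0, 0, 0]], rotation=[[0, 0, 0], [0, 0, 0], [0, 0, 0], [0, 0, 0], [0, 0, 0], [0, 0, 0], [0, 0, 0], [0, 0, 0], [0, 0, 0], [0, 0, 0]], hand=[70, 60, 52, 46, 42, 36, 36, 36, 36, 36], newtons=35)

```text
t: 48.4
tcp_pos: [0.5913, 0.1775, 0.0784]
ee_rot: [2.222, 2.221, 0.001]
contact_force: [-2.5, 0.6, 5.7]
finger_gap: 0.0417
finger_force: 35.1
```

Request:
move_arm(linear=[[0, 0, -0.5], [0, 0, -1], [0, 0, -1], [0, 0, -1], [0, 0, -1], [-0.5, -0.2, -0.5], [-1, -0.3, 0], [-1, -0.3, 0], [-1, -0.3, 0], [-1, -0.3, 0]], rotation=[[0, 0, 0], [0, 0, 0], [0, 0, 0], [0, 0, 0], [0, 0, 0], [0, 0, 0], [0, 0, 0], [0, 0, 0], [0, 0, 0], [0, 0, 0]], hand=[36, 36, 36, 36, 36, 36, 36, 36, 36, 36])

```text
t: 49.65
tcp_pos: [0.548, 0.0408, 0.2275]
ee_rot: [-2.222, -2.22, 0.001]
contact_force: [0.1, -0.4, -2.1]
finger_gap: 0.0417
finger_force: 35.9
```

Request:
move_arm(linear=[[-1, -0.3, 0], [-1, -0.3, 0], [-1, -0.3, 0], [-1, -0.3, 0], [-1, -0.3, 0], [-1, -0.3, 0], [-1, -0.3, 0], [-1, -0.3, 0], [-1, -0.3, 0], [-1, -0.3, 0]], rotation=[[0, 0, 0], [0, 0, 0], [0, 0, 0], [0, 0, 0], [0, 0, 0], [0, 0, 0], [0, 0, 0], [0, 0, 0], [0, 0, 0], [0, 0, 0]], hand=[36, 36, 36, 36, 36, 36, 36, 36, 36, 36])

```text
t: 50.9
tcp_pos: [0.4575, -0.2587, 0.2275]
ee_rot: [-2.222, -2.22, 0.0]
contact_force: [-0.4, -0.3, -1.9]
finger_gap: 0.0415
finger_force: 35.9
```

Request:
move_arm(linear=[[-1, -0.3, 0], [-1, 0, 0], [-0.42, 0, 0], [-0.2, 0, 0], [0, 0, 1], [0, 0, 1], [0, 0, 1], [0, 0, 0.8], [0, 0, 0.4], [0, 0, 0]], rotation=[[0, 0, 0], [0, 0, 0], [0, 0, 0], [0, 0, 0], [0, 0, 0], [0, 0, 0], [0, 0, 0], [0, 0, 0], [0, 0, 0], [0, 0, 0]], hand=[36, 36, 36, 36, 36, 36, 36, 36, 36, 36])

```text
t: 52.15
tcp_pos: [0.4498, -0.3357, 0.1015]
ee_rot: [-2.221, -2.221, 0.0]
contact_force: [-0.8, -0.1, -1.7]
finger_gap: 0.0419
finger_force: 35.9
```

Request:
move_arm(linear=[[-0.08, -0.03, 0], [0, 0, 0.4], [0, 0, 0.2], [0, 0, 0.12], [0, 0, 0], [0, 0, 0], [0, 0, 0], [0, 0, 0], [0, 0, 0], [0, 0, 0]], rotation=[[0, 0, 0], [0, 0, 0], [0, 0, 0], [0, 0, 0], [0, 0, 0], [0, 0, 0], [0, 0, 0], [0, 0, 0], [0, 0, 0], [0, 0, 0]], hand=[36, 36, 36, 36, 36, 36, 48, 58, 68, 75])

```text
t: 53.4
tcp_pos: [0.449, -0.3385, 0.0803]
ee_rot: [2.222, 2.221, 0.0]
contact_force: [0.3, -0.1, -0.5]
finger_gap: 0.075
finger_force: 0.0
```

Request:
move_arm(linear=[[0, 0, 0], [0, 0, -0.5], [0, 0, -1], [0, 0, -1], [0, 0, -1], [0, 0, -1], [1, 0, 0], [1, 0.4, 0], [1, 0.5, 0], [1, 0.5, 0]], rotation=[[0, 0, 0], [0, 0, 0], [0, 0, 0], [0, 0, 0], [0, 0, 0], [0, 0, 0], [0, 0, 0], [0, 0, 0], [0, 0, 0], [0, 0, 0]], hand=[78, 80, 80, 80, 80, 80, 80, 80, 80, 80])

```text
t: 54.65
tcp_pos: [0.4913, -0.2176, 0.2165]
ee_rot: [2.221, 2.22, 0.001]
contact_force: [0.1, 0.2, 0.5]
finger_gap: 0.08
finger_force: 0.0
```

Request:
move_arm(linear=[[1, 0.4, 0], [1, 0.4, 0], [1, 0.4, 0], [1, 0.4, 0], [1, 0.4, 0], [1, 0.4, 0], [1, 0.4, 0], [1, 0.4, 0], [1, 0.4, 0], [0.25, 0.04, 0]], rotation=[[0, 0, 0], [0, 0, 0], [0, 0, 0], [0, 0, 0], [0, 0, 0], [0, 0, 0], [0, 0, 0], [0, 0, 0], [0, 0, 0], [0, 0, 0]], hand=[80, 80, 80, 80, 80, 80, 80, 80, 80, 80])

```text
t: 55.9
tcp_pos: [0.6007, 0.0602, 0.216]
ee_rot: [2.22, 2.222, 0.001]
contact_force: [0.4, 0.3, 0.0]
finger_gap: 0.0802
finger_force: 0.0
```

Request:
move_arm(linear=[[1, 0, 0], [0, 0, 1], [0, 0, 1], [0, 0, 1], [0, 0, 1], [0, 0, 0.57], [0, 0, 0], [0, 0, 0], [0, 0, 0], [0, 0, 0]], rotation=[[0, 0, 0], [0, 0, 0], [0, 0, 0], [0, 0, 0], [0, 0, 0], [0, 0, 0], [0, 0, 0], [0, 0, 0], [0, 0, 0], [0, 0, 0]], hand=[80, 80, 80, 80, 80, 80, 74, 66, 58, 52])

```text
t: 57.15
tcp_pos: [0.6006, 0.0889, 0.0788]
ee_rot: [2.222, 2.221, 0.001]
contact_force: [0.3, -0.0, 0.3]
finger_gap: 0.0518
finger_force: 0.0
```

Request:
move_arm(linear=[[0, 0, 0], [0, 0, 0], [0, 0, 0], [0, 0, 0], [0, 0, 0], [0, 0, 0], [0, 0, 0], [0, 0, 0], [0, 0, 0], [0, 0, 0]], rotation=[[0, 0, 0], [0, 0, 0], [0, 0, 0], [0, 0, 0], [0, 0, 0], [0, 0, 0], [0, 0, 0], [0, 0, 0], [0, 0, 0], [0, 0, 0]], hand=[48, 44, 40, 40, 40, 40, 40, 40, 40, 40], newtons=35)

```text
t: 58.4
tcp_pos: [0.6003, 0.0889, 0.0786]
ee_rot: [-2.222, -2.221, -0.0]
contact_force: [-3.3, -0.4, 5.2]
finger_gap: 0.0445
finger_force: 35.2
```

Request:
move_arm(linear=[[0, 0, -0.5], [0, 0, -1], [0, 0, -1], [0, 0, -1], [0, 0, -1], [-0.5, -0.2, -0.5], [-1, -0.4, 0], [-1, -0.4, 0], [-1, -0.4, 0], [-1, -0.4, 0]], rotation=[[0, 0, 0], [0, 0, 0], [0, 0, 0], [0, 0, 0], [0, 0, 0], [0, 0, 0], [0, 0, 0], [0, 0, 0], [0, 0, 0], [0, 0, 0]], hand=[40, 40, 40, 40, 40, 40, 40, 40, 40, 40])

```text
t: 59.65
tcp_pos: [0.5452, -0.0477, 0.2279]
ee_rot: [-2.222, -2.22, 0.001]
contact_force: [0.6, -0.0, -2.2]
finger_gap: 0.045
finger_force: 36.4
```

Request:
move_arm(linear=[[-1, -0.5, 0], [-1, -0.5, 0], [-1, -0.5, 0], [-1, -0.5, 0], [-1, -0.5, 0], [-1, -0.5, 0], [-0.8, -0.27, 0], [-0.38, 0, 0], [0, 0, 0], [0, 0, 0]], rotation=[[0, 0, 0], [0, 0, 0], [0, 0, 0], [0, 0, 0], [0, 0, 0], [0, 0, 0], [0, 0, 0], [0, 0, 0], [0, 0, 0], [0, 0, 0]], hand=[40, 40, 40, 40, 40, 40, 40, 40, 40, 40])

```text
t: 60.9
tcp_pos: [0.4482, -0.2609, 0.228]
ee_rot: [-2.221, -2.221, -0.0]
contact_force: [-0.1, 0.2, -1.9]
finger_gap: 0.0448
finger_force: 36.3
```

Request:
move_arm(linear=[[0, 0, 1], [0, 0, 1], [0, 0, 1], [0, 0, 0.9], [0, 0, 0.5], [0, 0, 0.3], [0, 0, 0.1], [0, 0, 0], [0, 0, 0], [0, 0, 0]], rotation=[[0, 0, 0], [0, 0, 0], [0, 0, 0], [0, 0, 0], [0, 0, 0], [0, 0, 0], [0, 0, 0], [0, 0, 0], [0, 0, 0], [0, 0, 0]], hand=[40, 40, 40, 40, 40, 40, 40, 40, 40, 40])

```text
t: 62.15
tcp_pos: [0.4482, -0.2616, 0.0846]
ee_rot: [2.222, 2.22, 0.0]
contact_force: [0.8, -0.1, -2.2]
finger_gap: 0.0448
finger_force: 36.3
```

Down another 4.4 mm, then release and retreat.

Request:
move_arm(linear=[[0, 0, 0.1], [0, 0, 0.05], [0, 0, 0], [0, 0, 0], [0, 0, 0], [0, 0, 0], [0, 0, 0], [0, 0, 0], [0, 0, 0], [0, 0, 0]], rotation=[[0, 0, 0], [0, 0, 0], [0, 0, 0], [0, 0, 0], [0, 0, 0], [0, 0, 0], [0, 0, 0], [0, 0, 0], [0, 0, 0], [0, 0, 0]], hand=[40, 40, 40, 40, 48, 54, 60, 68, 75, 78])

```text
t: 63.4
tcp_pos: [0.4481, -0.2615, 0.0796]
ee_rot: [-2.222, -2.221, 0.0]
contact_force: [-0.0, -0.4, -0.1]
finger_gap: 0.0779
finger_force: 0.0
```

Request:
move_arm(linear=[[0, 0, 0], [0, 0, -0.5], [0, 0, -1], [0, 0, -1], [0, 0, -1], [0, 0, -1], [0, 0, -1], [-1, 0, 0], [-1, 0, 0], [0, 0, 0]], rotation=[[0, 0, 0], [0, 0, 0], [0, 0, 0], [0, 0, 0], [0, 0, 0], [0, 0, 0], [0, 0, 0], [0, 0, 0], [0, 0, 0], [0, 0, 0]], hand=[80, 80, 80, 80, 80, 80, 80, 80, 80, 80])

```text
t: 64.65
tcp_pos: [0.4478, -0.3227, 0.2454]
ee_rot: [2.224, 2.219, -0.0]
contact_force: [0.4, -0.4, -0.1]
finger_gap: 0.08
finger_force: 0.0
```

Run:
```python
from h import *
wshot('w12')
from bench import manip
g=manip.get_image('scene'); cv2.imwrite('pics/fin.png',np.hstack([d['w12']['color'][:300,130:400],g['color'][60:360,100:450]])[...,::-1])
print(proj('w12',[[.4481,-.262,.109],[.4488,-.3394,.109]]))
```

```text
64.65 [ 0.4478 -0.3227  0.2454] [ 2.224  2.219 -0.   ] 0.08001672944170414 [[0.002, 1.0, 0.0], [1.0, -0.002, -0.0], [-0.0, 0.0, -1.0]]
[[261.6395721  104.63194495]
 [262.64396014 199.35112113]]
```

View pics/fin.png

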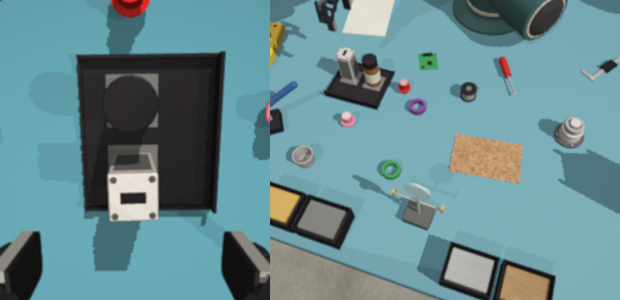

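Jar lid at (261,104) and battery top at (263,199) in the wrist view match their start places. The assembly, spool and magnifier all stand as they should.

```bash
python3 -c "
from bench import manip
print(manip.hand_in())"
```

```text
the job is handed in; nothing more can be done
None
```

I handed the job in at about 65 s; no verdict came back, but the last pictures show the lens and clamp ring seated on the barrel, the jar and battery upright at their start places, and the spool and magnifier where they were.

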